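Tip the photomask tray to 30 degrees and bring it back level

TASK

Turn the tilt stand's handwheel clockwise, through the slack in its drive, until the white photomask tray is tipped to 30 degrees, keep it there for about two seconds so that the plate slides home against the blue end wall, then turn back until the tray is level again and let go. Work by the handwheel alone: never touch the tray or the plate, never tip the tray beyond 40 degrees, and do not shift the white bottle, the tissue pack or the timer.

Things in the scene. Friction and masses are not known exactly. Their poses are not given: they have to be found in the camera images.
- handwheel: Black disc (radius 40 mm), orange square grip (36 x 36 mm), on a grey gear head. Origin on its axis under the disc; z out along the axis, 30 deg from vertical, leaning to the table front edge; x, y normal to the grip's flats. Disc face at z 11 mm, grip top 46 mm. Slack up to 0.9 rad (unknown) at the start and after reversing moves nothing. Needs 0.1 N m, a clutch slips at 0.5; stays where left.
- mask_tray: White open tray 88 x 128 mm with 22 mm walls, hung on a trunnion axle along its x axis; origin on the axle at mid-tray. Level at start (z up), resting on a stop. Clockwise on the handwheel (seen from above it) sinks the blue end wall (+y end): after the slack the tray tips 1 rad per 3 rad of wheel; back the same way. Friction holds it. On the front a yellow pointer over a dial: red mark = 30 deg.
- datum_fence (a point): Middle of the inner face of the tray's blue end wall, on the tray floor; axes as the tray's: y points out through the wall, z up from the floor. The plate is home when its edge meets this face.
- mask_plate: Loose square plate 76 x 76 x 6 mm, amber with a dark field, lying on the slippery tray floor, square to the walls, at first short of the blue wall by 30 mm or more; origin at the centre of its underside. It slides by itself once the tray is tipped steeply enough (below 20 deg).
- ipa_bottle: White bottle with red cap, 60 mm wide, 146 mm high; bystander. Origin at the centre of its underside.
- lens_tissue: White pack 62 x 90 x 16 mm lying flat; bystander. Origin under its centre.
- timer: Grey timer 46 x 52 x 19 mm lying flat; bystander. Origin under its centre. Left of it and of the stand a tall wall runs slantwise towards the robot's left front: swing the arm in, clear of it, with the hand drawn back.

How it is judged:
By the outcome, as a careful person would: the job done as asked, in the order asked, and still so for the second after the job is handed in, with the robot touching nothing.
It also fails if it takes over 67 s, if anything falls off the work surface, if the arm or the gripper's body presses on something with over 40 N, if the wrist force passes 120 N, or if a joint passes its speed limit or range.

ROBOT

A 6-joint arm with a two-finger parallel gripper is mounted at the origin on a cart in front of the work surface, level with it; the furniture and walls round the work are solid. World frame = base frame: x ahead of the robot, y to its left, z up, the work surface at z = 0. Lengths are in m, angles in rad, forces in N, time in s.
With the tool pointing down it reaches from about 0.375 to 0.825 m from the base axis. Payload 5.5 kg.
Tool frame: the origin (TCP) lies on the centre line of the jaws, within the pads' length; the fingertips stand 22 mm ahead of it and the grasp point (between the pads) lies 3 mm ahead of it; z points along the fingers, y is the direction in which the jaws open and shut (so a half turn about z gives the same grasp; the last joint's range is limited). The gripper opens to 85 mm and grips with 20 to 120 N. Pads are 22 mm wide; open, the fingers measure 114 mm over their backs; the gripper's body (76 mm by 85 mm) begins 54 mm behind the grasp point. The pads swing forward as they close: fully open they stand 13 mm farther back than shut.
Start: joints at [1.288, 0.314, -0.047, 1.21, 0, 1.571], TCP at [0.167, 0.576, 0.253] pointing down, gripper open.
Joint ranges: [-2.67, 2.67], [-0.69, 1.73], [-1.03, 1.25], [-2.08, 2.16], [-1.42, 1.45], [-3.14, 3.14]. Speed limits (rad/s): [2.39, 2.39, 3.01, 3.14, 3.14, 3.14].

INTERFACE

Orientations are given as a rotation vector (axis times angle).
In Python, from bench import robot gives the robot as it stands. The module is installed in compiled form; this text tells all that it offers.
- The arm moves only by the tool move_arm, never from a script. Its argument "series" is a list of rows, each a list of 7 numbers: the turn, a rotation vector about the world's x, y, z in degrees, then the shift along the world's x, y, z in cm, then the opening in per cent of the stroke, from 0 (shut) to 100 (fully open). In form: [[ax, ay, az, tx, ty, tz, grip], ...]. A call has 1 to 8 rows; each row shifts and turns the commanded pose from where the row before left it; what a row does not reach is not made up. A row lasts 1/10 s, in which the tool goes at most 50 mm and 8.59 degrees, less where a joint would pass 70% of its speed; a pose out of reach is approached as far as the arm can. A call with a gripper value outside its range is refused whole. The fingers move at their own pace and stop on an object; "force" is the grip in N (left out, the last holds). Time passes only in rows, so rows that do not move let the fingers close. It gives the time, the measured TCP pose, the force and the opening at its end, in the units of the state.
- robot.state(): the state, without advancing time (a new reading comes with each control period).
- robot.get_image(name): name is "side" or "top" or "wrist"; returns the picture (480x640x3 uint8, red, green, blue); there is no depth.
- robot.camera_params(name): a dict with "fovy" (degrees; the focal length in pixels is half the picture's height over the tangent of half this angle, whatever the lens; pixels are square), "cx", "cy" (the principal point, pixels), "rvec" (rotation vector, rad) and "tvec" (3), from world to camera coordinates, as OpenCV has them. Camera axes: x right, y down, z forward; pixel columns grow to the right and rows downward; lengths in m; the calibration is good to about 2 mm. A picture is of the moment at which its call begins: read the wrist's pose just before it. camera_params takes no time and is no camera call; for the wrist camera it gives the pose at the moment of the call.
- robot.close_job(): hands the job in, once; it reports no verdict.
The state is a dict: "time_s": time; "joints": joint angles; "joint_velocities": joint speeds; "effort": joint torques, N m; "tool_pos": TCP position; "ee_rot": TCP orientation; "ft_force": force on the tool from outside, world axes, zero at the start; "moment": the same for the moment, N m; "width": finger opening in m.
Only numpy, scipy, OpenCV 4.12 (cv2) and the standard library are available. Lean on these libraries where they do the work, as an engineer would, in place of code of your own. Each camera call takes 0.05 s, during which the arm holds its last target.

## Working session

There is one attempt and no reset: what is moved stays moved. The work goes in short steps, Python scripts to look and compute and a tool call to move; the robot and the scene stay as the last step left them, time stands still between calls to the robot, and variables do not carry over. Pictures are saved under pics/ and viewed, and the job is handed in when it is done.

Besides the shell and the picture viewer there is one more tool, called after ">>>" by a JSON object that holds its "name" and its "arguments", one argument or row to a line. move_arm: Moves the arm, as the interface text tells. Its arguments: {"type":"object","properties":{"series":{"type":"array","items":{"type":"array","items":{"type":"number"}}},"force":{"type":"number"}},"required":["series"]}

```bash
mkdir -p pics; cat > h.py <<'E'
import numpy as np, cv2
from bench import robot
from scipy.spatial.transform import Rotation as R
def cam(n):
    p=robot.camera_params(n); f=240/np.tan(np.radians(p['fovy'])/2)
    K=np.array([[f,0,p['cx']],[0,f,p['cy']],[0,0,1]]); Rm=R.from_rotvec(p['rvec']).as_matrix(); t=np.array(p['tvec'])
    return K,Rm,t
def ray(c,u,v):
    K,Rm,t=c; d=Rm.T@np.linalg.inv(K)@np.array([u,v,1.]); o=-Rm.T@t; return o,d/np.linalg.norm(d)
def onz(c,u,v,z):
    o,d=ray(c,u,v); return o+d*(z-o[2])/d[2]
def proj(c,P):
    K,Rm,t=c; q=(np.atleast_2d(P)@Rm.T+t)@K.T; return q[:,:2]/q[:,2:]
def tri(l):
    A=0;b=0
    for o,d in l:
        M=np.eye(3)-np.outer(d,d);A=A+M;b=b+M@o
    x=np.linalg.solve(A,b); return x,[np.linalg.norm((np.eye(3)-np.outer(d,d))@(x-o)) for o,d in l]
def snap(n,f):
    im=robot.get_image(n); cv2.imwrite('pics/'+f,im[:,:,::-1]); return im
E
python3 - <<'E'
from h import *
for n in ('side','top','wrist'):
    snap(n,n+'0.png'); print(n,robot.camera_params(n)); o,d=ray(cam(n),320,240);print(o,d)
print(robot.state())
E
```

```text
side {'fovy': 45.8368201069128, 'cx': 325.0119830193918, 'cy': 240.2052027855871, 'rvec': array([ 2.13193821, -1.31669299,  0.50758745]), 'tvec': array([-0.2923453 ,  0.39043417,  0.81353336])}
[-0.08461507 -0.34867814  0.8780689 ] [ 0.58426967  0.28096369 -0.76137268]
top {'fovy': 54.293264220014606, 'cx': 325.43382240177493, 'cy': 237.3240316797597, 'rvec': array([ 1.98236866, -2.23575924,  0.23444974]), 'tvec': array([-0.00458867,  0.53889453,  0.83693335])}
[ 0.34640394 -0.05033738  0.93185635] [ 0.20606834 -0.00874091 -0.97849856]
wrist {'fovy': 65.59963679712551, 'cx': 318.55375960179026, 'cy': 244.5582094223555, 'rvec': array([-2.30164135, -1.72520754, -0.27064403]), 'tvec': array([-0.60019257, -0.03973869,  0.38076638])}
[0.09214478 0.59928238 0.37304596] [ 0.28593331 -0.08188882 -0.95474414]
{'time_s': 0.15, 'joints': array([ 1.28801438e+00,  3.14094113e-01, -4.78404611e-02,  1.21020263e+00,
       -6.22835819e-06,  1.57079345e+00]), 'joint_velocities': array([ 5.59046158e-05, -1.41319958e-04,  2.57324858e-03, -2.16913306e-04,
        7.94652440e-05, -6.64800763e-05]), 'effort': array([-9.27592482e-04, -5.40044403e+01,  3.40061367e+01,  1.32839990e-02,
       -3.74829938e-05,  2.14702922e-09]), 'tool_pos': array([0.16730342, 0.57577229, 0.25261822]), 'ee_rot': array([-4.42683984e-01, -3.11006149e+00,  2.08647911e-03]), 'ft_force': array([-0.8103591 ,  0.55516487, -0.90150693]), 'moment': array([ 0.00027613, -0.01609661, -0.01517885]), 'width': 0.08563167253677656}
```

View pics/side0.png

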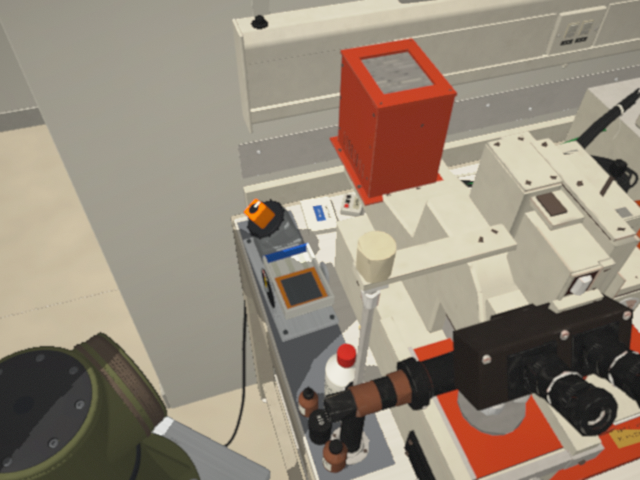

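View pics/top0.png

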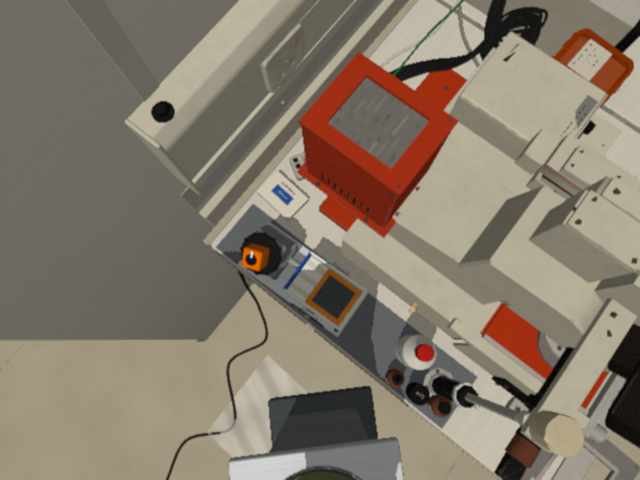

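View pics/wrist0.png

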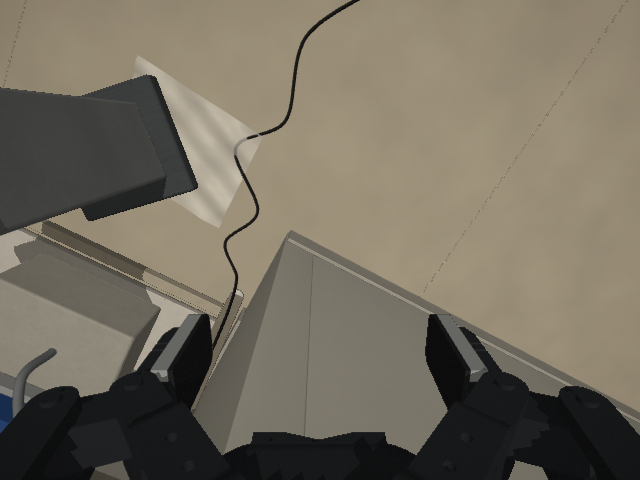

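```bash
python3 - <<'E'
from h import *
for n in ('side','top'):
    c=cam(n)
    print(n,proj(c,[[.167,.576,.253],[0,0,0],[.5,0,0],[.5,.2,0],[.7,0,0],[.5,.2,.1]]).round())
s=cv2.imread('pics/side0.png');t=cv2.imread('pics/top0.png')
cv2.imwrite('pics/sz.png',cv2.resize(s[180:350,220:400],None,fx=4.2,fy=3.5 and 4.2*0.83,interpolation=cv2.INTER_CUBIC) if 0 else cv2.resize(s[185:345,225:425],None,fx=3.7,fy=3.7,interpolation=cv2.INTER_CUBIC))
cv2.imwrite('pics/tz.png',cv2.resize(t[150:350,200:400],None,fx=3,fy=3,interpolation=cv2.INTER_CUBIC))
E
```

```text
side [[-148.  184.]
 [ 121.  513.]
 [ 288.  267.]
 [ 202.  231.]
 [ 333.  201.]
 [ 195.  197.]]
top [[-131.  536.]
 [ 323.  539.]
 [ 294.  264.]
 [ 194.  276.]
 [ 284.  171.]
 [ 179.  269.]]
```

View pics/sz.png

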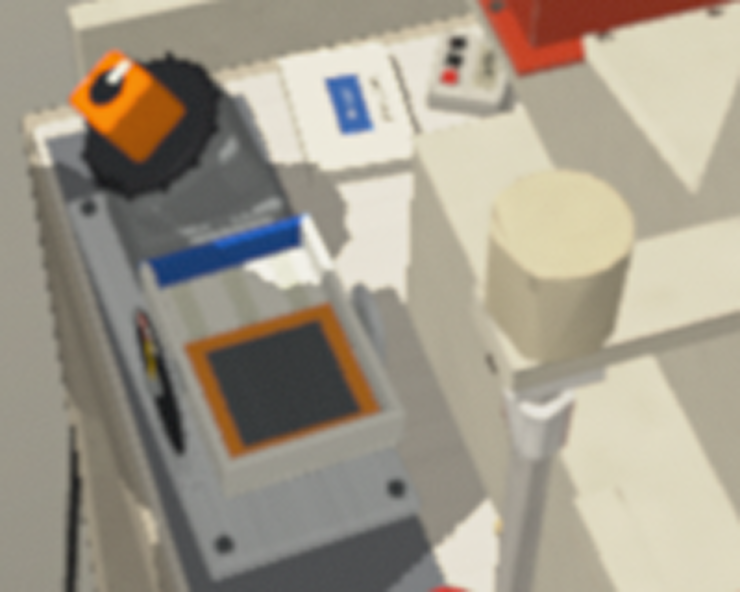

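View pics/tz.png

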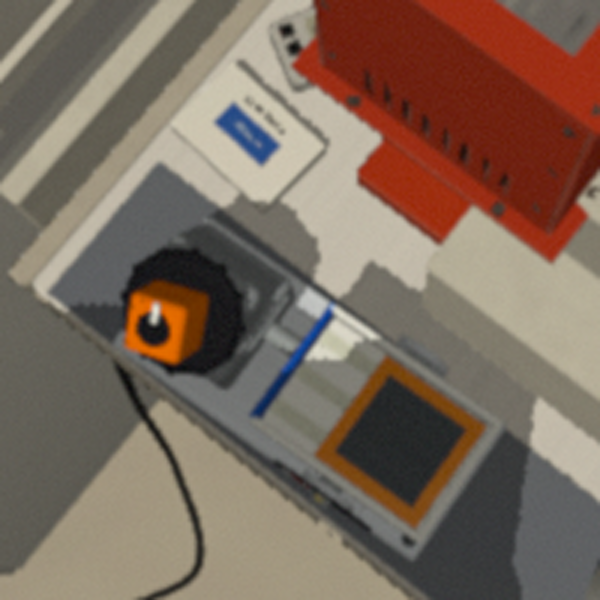

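```bash
python3 - <<'E'
from h import *
c1,c2=cam('top'),cam('side')
def T(a,b): x,e=tri([ray(c1,*a),ray(c2,*b)]); return x.round(4),np.round(e,4)
print('wall foot',T((205,340),(170,400)))
s=cv2.imread('pics/side0.png');t=cv2.imread('pics/top0.png')
a=cv2.resize(s[192:242,238:298],None,fx=6.6,fy=6.6,interpolation=cv2.INTER_CUBIC)
b=cv2.resize(t[226:286,230:290],None,fx=6,fy=6,interpolation=cv2.INTER_CUBIC)
H=np.zeros((360,800,3),np.uint8);H[:330,:396]=a;H[:360,400:760]=b
cv2.imwrite('pics/gz.png',H)
a=cv2.resize(s[240:310,255:335],None,fx=5,fy=5,interpolation=cv2.INTER_CUBIC)
b=cv2.resize(t[245:345,280:370],None,fx=4.4,fy=4.4,interpolation=cv2.INTER_CUBIC)
H=np.zeros((440,800,3),np.uint8);H[:350,:400]=a;H[:440,400:796]=b
cv2.imwrite('pics/trz.png',H)
E
```

```text
wall foot (array([ 0.3939,  0.3807, -0.7666]), array([0.0015, 0.0015]))
```

View pics/gz.png

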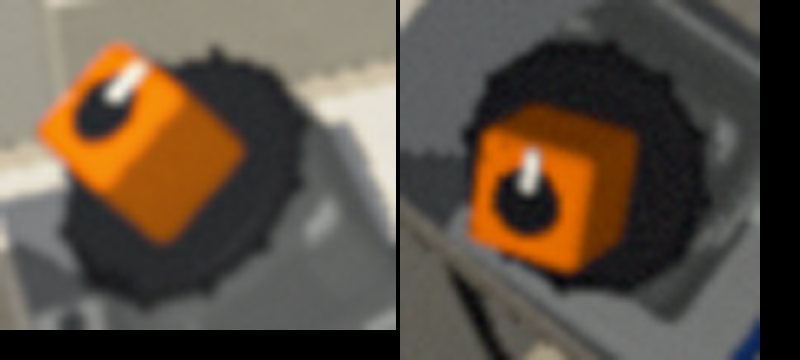

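View pics/trz.png

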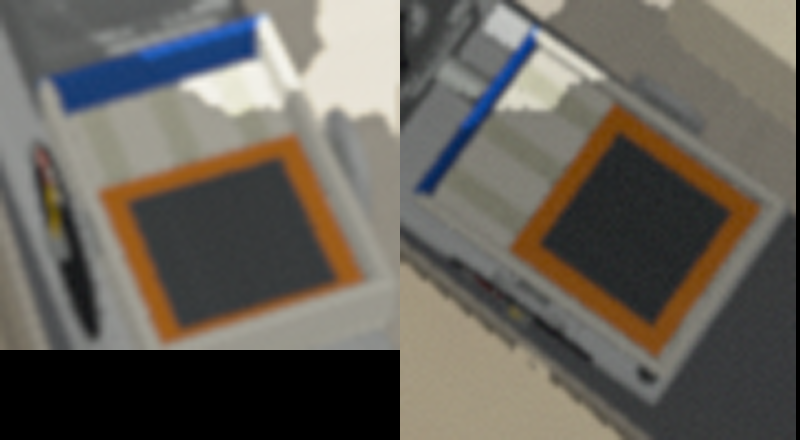

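```bash
python3 - <<'E'
from h import *
c1,c2=cam('top'),cam('side')
def T(a,b): x,e=tri([ray(c1,*a),ray(c2,*b)]); return x,np.round(e,4)
S=lambda x,y:((x+.5)/6.6-.5+238,(y+.5)/6.6-.5+192)
P=lambda x,y:((x-400+.5)/6-.5+230,(y+.5)/6-.5+226)
pts=[]
for a,b in [((485,122),(120,42)),((595,158),(185,95)),((577,273),(110,192)),((470,238),(38,130))]:
    x,e=T(P(*a),S(*b));pts.append(x);print(x.round(4),e)
pts=np.array(pts);C=pts.mean(0);print('C',C,[np.linalg.norm(pts[i]-pts[i-1]) for i in range(4)])
n=np.linalg.svd(pts-C)[2][2];n*=np.sign(n[2]);print('n',n,np.degrees(np.arccos(n[2])))
S=lambda x,y:((x+.5)/5-.5+255,(y+.5)/5-.5+240)
P=lambda x,y:((x-400+.5)/4.4-.5+280,(y+.5)/4.4-.5+245)
q=[]
print('plate top corners & blue wall tops')
for a,b in [((617,105),(297,137)),((760,205),(363,280)),((655,357),(165,340)),((513,245),(102,190)),((535,35),(262,15)),((423,190),(45,82)),((783,203),(390,280)),((655,402),(0,0))]:
    x,e=T(P(*a),S(*b));q.append(x);print(x.round(4),e)
# wall floor line
for u,v in [(205,340),(225,303),(245,270)]: print('wallfloor',onz(c1,u,v,-.767))
# table front edge at z=0
for u,v in [(213,243),(300,312),(380,375)]: print('edge',onz(c1,u,v,0))
E
```

```text
[0.5195 0.0741 0.1381] [0.0008 0.0008]
[0.5031 0.0428 0.1471] [0.0003 0.0003]
[0.474  0.0517 0.1322] [0.0016 0.0016]
[0.4882 0.0826 0.1281] [0.001 0.001]
C [0.49617884 0.06282216 0.1363846 ] [np.float64(0.03393040928043376), np.float64(0.036409444534240935), np.float64(0.033901803328687335), np.float64(0.034213065727897514)]
n [-0.27868157  0.3287226   0.90237356] 25.528164052825154
plate top corners & blue wall tops
[ 0.4726 -0.0689  0.0706] [0.0008 0.0008]
[ 0.4221 -0.1211  0.0803] [0.0005 0.0005]
[ 0.3672 -0.0721  0.0834] [0.0016 0.0016]
[ 0.4194 -0.0189  0.0721] [0.0008 0.0008]
[ 0.5033 -0.0385  0.0897] [0.0012 0.0012]
[0.4442 0.016  0.0859] [0.0006 0.0006]
[ 0.4216 -0.1306  0.087 ] [0.0002 0.0002]
[ 0.3414 -0.0555  0.2789] [0.0111 0.0111]
wallfloor [ 0.39303766  0.38207886 -0.767     ]
wallfloor [ 0.5147179   0.30186136 -0.767     ]
wallfloor [ 0.62571342  0.22019694 -0.767     ]
edge [0.56260762 0.15811235 0.        ]
edge [ 0.40347943 -0.0026303   0.        ]
edge [ 0.26659954 -0.14184275  0.        ]
```

```bash
python3 - <<'E'
from h import *
c=cam('wrist')
print(proj(c,[[.394,.381,z] for z in (-.767,-.4,0,.2)]).round(), 'dir on', proj(c,[[.5147,.302,-.767]]).round())
print('second edge on floor',onz(c,560,372,-.767),onz(c,640,412,-.767),onz(c,290,233,-.767))
print('line 312,255',onz(c,290,233,0),onz(c,195,410,0),onz(c,640,412,0))
y=np.radians(45.7); n=np.array([-.5*np.sin(y),.5*np.cos(y),np.cos(np.pi/6)])
C=np.array([.4962,.0628,.1364])
pts=np.array([[.5195,.0741,.1381],[.5031,.0428,.1471],[.474,.0517,.1322],[.4882,.0826,.1281]])
Z=-n; e1=np.cross([0,0,1],n);e1/=np.linalg.norm(e1);e2=np.cross(n,e1)
q=np.c_[(pts-C)@e1,(pts-C)@e2]; a=np.degrees(np.arctan2(q[:,1],q[:,0])); print('n',n,'corner az',a.round(1),(a-45).round(1)%90,np.linalg.norm(q,axis=1))
th=np.angle(np.exp(4j*np.radians(a-45)).mean())/4
s=robot.state();Rt=R.from_rotvec(s['ee_rot']).as_matrix();print('tool now',Rt.round(3))
# model: R=Rz(j1)Ry(q)Rz(s)Rx(j6)*Off
def M(j1,q,s,j6): return R.from_euler('z',j1)*R.from_euler('y',q)*R.from_euler('z',s)*R.from_euler('x',j6)
j=s['joints']; Off=M(j[0],j[1]-j[2]+j[3],0,j[5]).inv()*R.from_matrix(Rt); print('off',Off.as_matrix().round(2))
for k in range(4):
    ty=np.cos(th+k*np.pi/2)*e1+np.sin(th+k*np.pi/2)*e2
    Rg=R.from_matrix(np.c_[np.cross(ty,Z),ty,Z])
    for L in (.15,.25):
        w=C-.008*n+L*n; j1=np.arctan2(w[1],w[0])
        A=(R.from_euler('z',j1).inv()*Rg*Off.inv()).as_euler('YZX')
        print(k,ty.round(3),L,'j1',j1.round(3),'q,s,j6',A.round(3),'rotvec',np.degrees((Rg*R.from_matrix(Rt).inv()).as_rotvec()).round(1))
E
```

```text
[[280. 239.]
 [264. 286.]
 [219. 420.]
 [149. 626.]] dir on [[269. 278.]]
second edge on floor [ 1.15657899  1.19461554 -0.767     ] [ 1.42119579  1.46720033 -0.767     ] [ 0.38434553  0.41624839 -0.767     ]
line 312,255 [0.18775874 0.53938997 0.        ] [0.37132992 0.3580686  0.        ] [0.527037   0.88328258 0.        ]
n [-0.35784637  0.34920764  0.8660254 ] corner az [ 160.9   66.4  -21.3 -112.2] [25.9 21.4 23.7 22.8] [0.02578655 0.02370791 0.02516952 0.02276459]
tool now [[-0.96   0.279 -0.   ]
 [ 0.279  0.96  -0.001]
 [-0.    -0.001 -1.   ]]
off [[ 0.  0.  1.]
 [-0.  1. -0.]
 [-1.  0.  0.]]
0 [-0.394 -0.897  0.199] 0.15 j1 0.247 q,s,j6 [ 1.278 -0.44  -2.597] rotvec [-33.8  30.5 169.5]
0 [-0.394 -0.897  0.199] 0.25 j1 0.345 q,s,j6 [ 1.324 -0.466 -2.491] rotvec [-33.8  30.5 169.5]
1 [ 0.847 -0.27   0.459] 0.15 j1 0.247 q,s,j6 [ 1.278 -0.44   2.116] rotvec [  1.8 -33.7 -92.2]
1 [ 0.847 -0.27   0.459] 0.25 j1 0.345 q,s,j6 [ 1.324 -0.466  2.221] rotvec [  1.8 -33.7 -92.2]
2 [ 0.394  0.897 -0.199] 0.15 j1 0.247 q,s,j6 [ 1.278 -0.44   0.545] rotvec [-20.  -22.3  -4.5]
2 [ 0.394  0.897 -0.199] 0.25 j1 0.345 q,s,j6 [ 1.324 -0.466  0.65 ] rotvec [-20.  -22.3  -4.5]
3 [-0.847  0.27  -0.459] 0.15 j1 0.247 q,s,j6 [ 1.278 -0.44  -1.026] rotvec [-32.8  -1.7  83.2]
3 [-0.847  0.27  -0.459] 0.25 j1 0.345 q,s,j6 [ 1.324 -0.466 -0.921] rotvec [-32.8  -1.7  83.2]
```

>>> {"name": "move_arm", "arguments": {
  "series": [
    [0,0,0,-1.3,-4.5,0,75],
    [0,0,0,-1.3,-4.5,0,75],
    [0,0,0,-1.3,-4.5,0,75],
    [0,0,0,-1.3,-4.5,0,75],
    [-2.73,-0.14,6.93,3.5,-2.1,0,75],
    [-2.73,-0.14,6.93,3.5,-2.1,0,75],
    [-2.73,-0.14,6.93,3.5,-2.1,0,75],
    [-2.73,-0.14,6.93,3.5,-2.1,0,75]
  ]
}}

```text
time_s: 0.95
tool_pos: [0.2566, 0.3111, 0.2534]
ee_rot: [-0.32, 3.075, -0.29]
ft_force: [0.1, 0.8, 0.0]
width: 0.0642
```

```bash
python3 - <<'E'
from h import *
s=robot.state();print(s['tool_pos'],s['joints'].round(3),s['ft_force'].round(1),s['width'])
E
```

```text
[0.2566199  0.31112175 0.25343724] [ 0.993  0.044 -0.389  1.262 -0.146  0.794] [0.1 0.8 0. ] 0.06420073262940243
```

>>> {"name": "move_arm", "arguments": {
  "series": [
    [-2.73,-0.14,6.93,2.7,-2.8,0,75],
    [-2.73,-0.14,6.93,2.7,-2.8,0,75],
    [-2.73,-0.14,6.93,2.7,-2.8,0,75],
    [-2.73,-0.14,6.93,2.7,-2.8,-1,75],
    [-2.73,-0.14,6.93,2.7,-2.8,-1,75],
    [-2.73,-0.14,6.93,2.7,-2.8,-1,75],
    [-2.73,-0.14,6.93,2.7,-2.8,-1,75],
    [-2.73,-0.14,6.93,2.5,-2.8,-1,75]
  ]
}}

```text
time_s: 1.75
tool_pos: [0.4701, 0.0874, 0.203]
ee_rot: [-1.673, 2.421, -0.774]
ft_force: [0.4, 0.3, 0.0]
width: 0.0641
```

```bash
cat > chk.py <<'E'
from h import *
y=np.radians(45.7); n=np.array([-.5*np.sin(y),.5*np.cos(y),np.cos(np.pi/6)])
C=np.array([.4962,.0628,.1364])
e1=np.cross([0,0,1],n);e1/=np.linalg.norm(e1);e2=np.cross(n,e1)
def rep():
    s=robot.state();Rt=R.from_rotvec(s['ee_rot']).as_matrix()
    d=s['tool_pos']-C
    print('t',s['time_s'],'pos',s['tool_pos'].round(4),'j',s['joints'].round(3),'F',s['ft_force'].round(1),'M',s['moment'].round(2),'w',round(s['width'],4))
    print('tilt err',np.degrees(np.arccos(-Rt[:,2]@n)).round(2),'along n',(d@n).round(4),'lat',(d-d@n*n).round(4),'yaw',np.degrees(np.arctan2(Rt[:,1]@e2,Rt[:,1]@e1)).round(2))
    return s,Rt
E
python3 - <<'E'
from chk import *
rep()
snap('wrist','w1.png');snap('side','s1.png');snap('top','t1.png')
E
```

```text
t 1.75 pos [0.4701 0.0874 0.203 ] j [ 0.497 -0.022 -0.664  0.76  -0.498 -0.755] F [0.4 0.3 0. ] M [0.38 0.38 0.01] w 0.0641
tilt err 0.05 along n 0.0756 lat [ 0.0009 -0.0018  0.0011] yaw -66.41
```

View pics/w1.png

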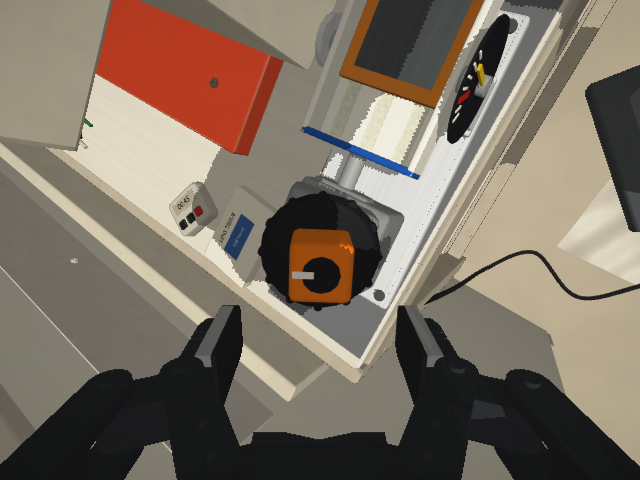

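View pics/s1.png

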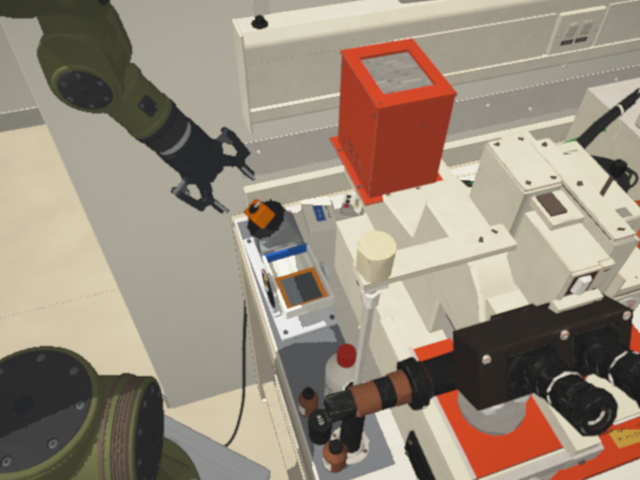

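View pics/t1.png

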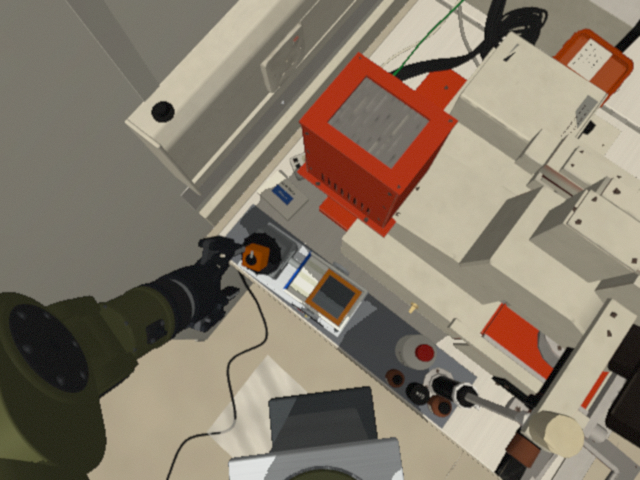

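```bash
python3 - <<'E'
from chk import *
c=cam('wrist');im=cv2.imread('pics/w1.png')
print('pred C px',proj(c,C))
cv2.imwrite('pics/wz.png',cv2.resize(im[180:320,250:400],None,fx=4,fy=4,interpolation=cv2.INTER_CUBIC))
hsv=cv2.cvtColor(im,cv2.COLOR_BGR2HSV);m=((hsv[...,0]<20)&(hsv[...,1]>200)&(hsv[...,2]>60)).astype(np.uint8);m[:200]=0;m[320:]=0
k=max(cv2.findContours(m,0,2)[0],key=cv2.contourArea);print(cv2.minAreaRect(k),cv2.approxPolyDP(k,4,True)[:,0].tolist())
for p in [(321,275)]:
    o,d=ray(c,*p);x=o+d*(((C-o)@n)/(d@n));print(x.round(4),(x-C).round(4))
E
```

```text
pred C px [[319.01039803 273.79364538]]
((321.000732421875, 265.48150634765625), (64.9554672241211, 72.83895111083984), 2.12109637260437) [[295, 230], [289, 252], [290, 298], [347, 302], [354, 252], [348, 233]]
[0.4955 0.0638 0.1357] [-0.0007  0.001  -0.0007]
```

View pics/wz.png

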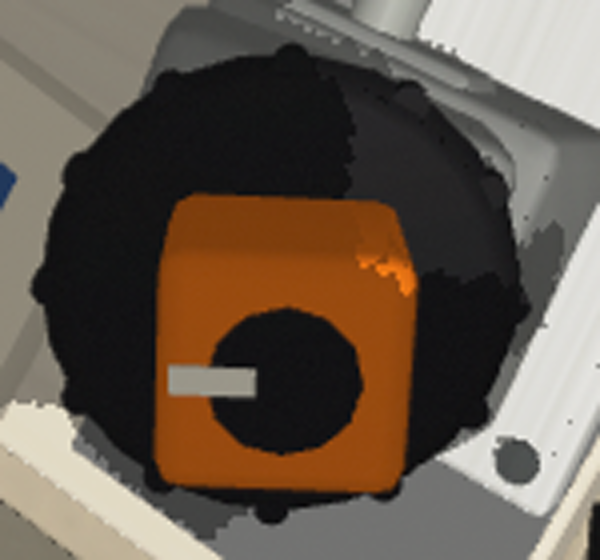

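>>> {"name": "move_arm", "arguments": {
  "series": [
    [0.5,-0.5,-1.3,0.56,-0.52,-1.45,75],
    [0,0,0,0.56,-0.52,-1.45,75],
    [0,0,0,0.56,-0.52,-1.45,75],
    [0,0,0,0.56,-0.52,-1.45,75],
    [0,0,0,0.56,-0.52,-1.45,75]
  ],
  "force": 40
}}

```text
time_s: 2.4
tool_pos: [0.4974, 0.0635, 0.1307]
ee_rot: [-1.631, 2.443, -0.766]
ft_force: [0.8, 0.2, -0.2]
width: 0.0644
```

```bash
python3 - <<'E'
from chk import *
rep()
snap('wrist','w2.png');im=snap('side','s2.png')
cv2.imwrite('pics/s2z.png',cv2.resize(im[150:330,200:400],None,fx=3.3,fy=3.3,interpolation=cv2.INTER_CUBIC)[:,:,::-1])
E
```

```text
t 2.4 pos [0.4974 0.0635 0.1307] j [ 0.416  0.083 -0.749  0.53  -0.481 -0.813] F [ 0.8  0.2 -0.2] M [ 0.32  0.38 -0.01] w 0.0644
tilt err 0.17 along n -0.0051 lat [-0.0006  0.0025 -0.0013] yaw -68.23
```

View pics/w2.png

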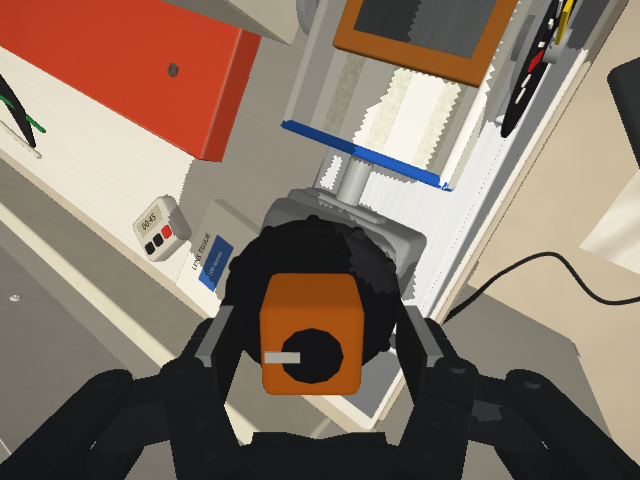

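View pics/s2z.png

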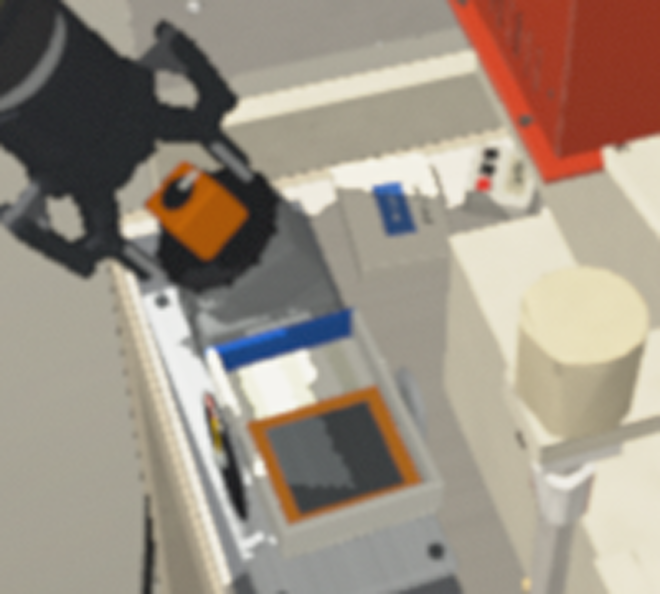

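```bash
python3 - <<'E'
from chk import *
c=cam('wrist');o,d=ray(c,312,356);x=o+d*(((C-o)@n)/(d@n));print('C new',x.round(4))
s,Rt=rep();print('in tool frame',Rt.T@(x-s['tool_pos']), 'tooly',Rt[:,1],'toolx',Rt[:,0])
E
```

```text
C new [0.4968 0.0649 0.1358]
t 2.5 pos [0.4962 0.0627 0.1295] j [ 0.415  0.084 -0.75   0.53  -0.481 -0.813] F [ 0.3  0.2 -0.5] M [ 0.34  0.4  -0.1 ] w 0.064
tilt err 0.32 along n -0.0061 lat [-0.0022  0.002  -0.0017] yaw -68.17
in tool frame [-0.00109571 -0.00271962 -0.00607216] tooly [-0.83684046  0.29716642 -0.45977186] toolx [-0.41880134 -0.88838841  0.18807306]
```

>>> {"name": "move_arm", "arguments": {
  "series": [
    [0,0,0,0.25,0.02,0.1,75],
    [0,0,0,0,0,0,20],
    [0,0,0,0,0,0,20],
    [0,0,0,0,0,0,20],
    [0,0,0,0,0,0,20],
    [0,0,0,0,0,0,20]
  ],
  "force": 40
}}

```text
time_s: 3.1
tool_pos: [0.4999, 0.0636, 0.1328]
ee_rot: [-1.632, 2.442, -0.767]
ft_force: [-4.1, 3.3, 5.5]
width: 0.0355
```

```bash
python3 - <<'E'
from chk import *
rep()
snap('wrist','w3.png')
E
```

```text
t 3.1 pos [0.4999 0.0636 0.1328] j [ 0.414  0.083 -0.743  0.533 -0.48  -0.817] F [-4.1  3.3  5.5] M [ 0.46  0.61 -0.05] w 0.0355
tilt err 0.12 along n -0.0041 lat [0.0022 0.0022 0.    ] yaw -68.19
```

View pics/w3.png

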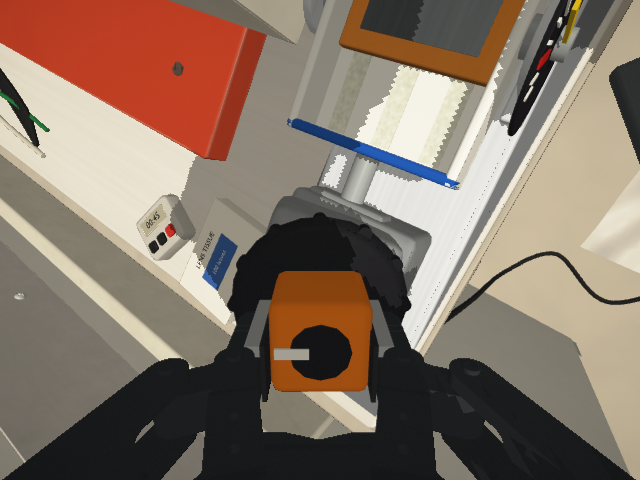

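>>> {"name": "move_arm", "arguments": {
  "series": [
    [1.79,-1.75,-4.33,0,0,0,20],
    [1.79,-1.75,-4.33,0,0,0,20],
    [1.79,-1.75,-4.33,0,0,0,20],
    [1.79,-1.75,-4.33,0,0,0,20],
    [1.79,-1.75,-4.33,0,0,0,20],
    [1.79,-1.75,-4.33,0,0,0,20],
    [1.79,-1.75,-4.33,0,0,0,20],
    [1.79,-1.75,-4.33,0,0,0,20]
  ]
}}

```text
time_s: 3.95
tool_pos: [0.501, 0.0624, 0.1339]
ee_rot: [-0.657, 2.714, -0.635]
ft_force: [0.6, -2.2, 5.2]
width: 0.0354
```

```bash
cat > look.py <<'E'
from chk import *
import sys
k=sys.argv[1]
s,Rt=rep(); print('M about axis',(s['moment']@n).round(3))
im=snap('side','s%s.png'%k)
c1=cam('side');print(proj(c1,[[.42,-.045,.065]]).round())
t=snap('top','t%s.png'%k)
H=np.zeros((560,800,3),np.uint8)
H[:,:400]=cv2.resize(im[230:342,255:335],(400,560),interpolation=cv2.INTER_CUBIC)
H[:440,400:796]=cv2.resize(t[245:345,280:370],(396,440),interpolation=cv2.INTER_CUBIC)
cv2.imwrite('pics/z%s.png'%k,H[:,:,::-1])
snap('wrist','w%s.png'%k)
E
python3 look.py 4
```

```text
t 3.95 pos [0.501  0.0624 0.1339] j [ 0.412  0.081 -0.744  0.53  -0.483 -0.116] F [ 0.6 -2.2  5.2] M [-0.65 -0.17 -0.11] w 0.0354
tilt err 0.11 along n -0.004 lat [0.0034 0.001  0.001 ] yaw -108.5
M about axis 0.074
[[288. 285.]]
```

View pics/z4.png

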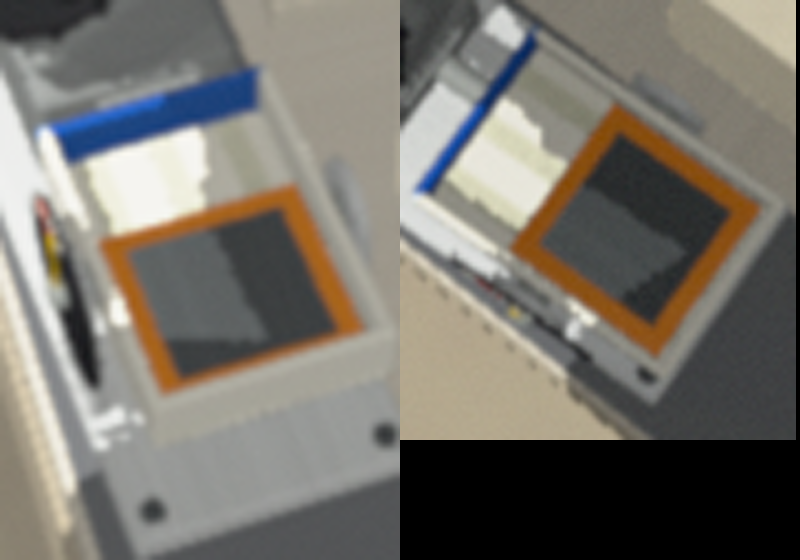

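View pics/w4.png

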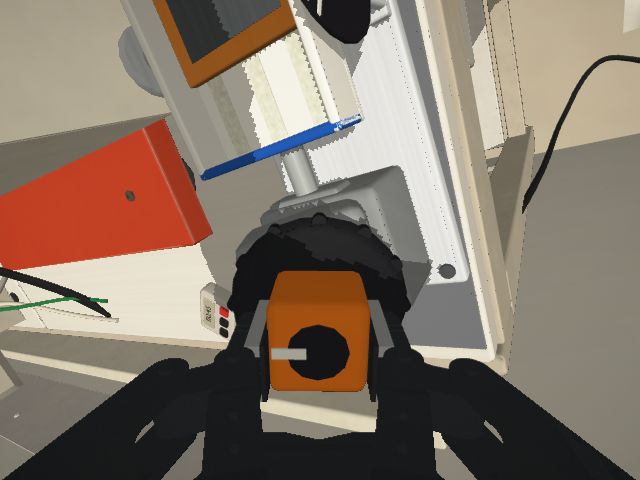

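>>> {"name": "move_arm", "arguments": {
  "series": [
    [1.79,-1.75,-4.33,0,0,0,20],
    [1.79,-1.75,-4.33,0,0,0,20],
    [1.79,-1.75,-4.33,0,0,0,20],
    [1.79,-1.75,-4.33,0,0,0,20],
    [1.79,-1.75,-4.33,0,0,0,20],
    [1.79,-1.75,-4.33,0,0,0,20],
    [1.79,-1.75,-4.33,0,0,0,20],
    [1.79,-1.75,-4.33,0,0,0,20]
  ]
}}

```text
time_s: 4.9
tool_pos: [0.5011, 0.0607, 0.1346]
ee_rot: [0.3, 2.671, -0.448]
ft_force: [-1.1, -8.1, 10.2]
width: 0.0352
```

```bash
python3 look.py 5
```

```text
t 4.9 pos [0.5011 0.0607 0.1346] j [ 0.411  0.079 -0.746  0.528 -0.487  0.581] F [-1.1 -8.1 10.2] M [-1.98 -0.13 -0.61] w 0.0352
tilt err 0.36 along n -0.0041 lat [ 0.0034 -0.0007  0.0017] yaw -148.53
M about axis 0.135
[[288. 285.]]
```

View pics/z5.png

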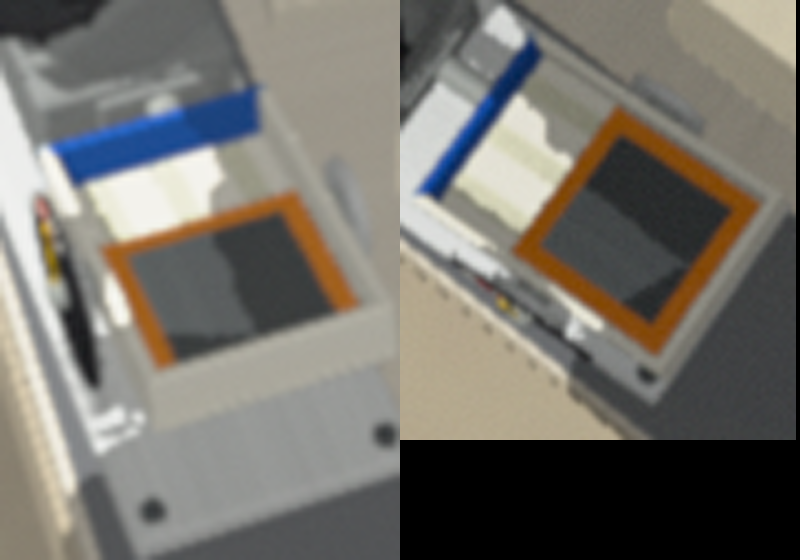

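View pics/w5.png

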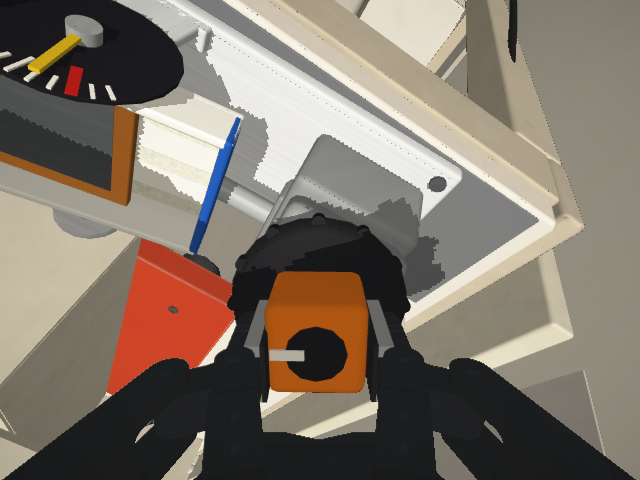

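```bash
cat > tip.py <<'E'
from chk import *
c1,c2=cam('top'),cam('side')
S=lambda x,y:((x+.5)/5-.5+255,(y+.5)/5-.5+230)
P=lambda x,y:((x-400+.5)/4.4-.5+280,(y+.5)/4.4-.5+245)
def f(a,b): x,e=tri([ray(c1,*P(*a)),ray(c2,*S(*b))]); print(x.round(4),e[0].round(4)); return x
E
python3 - <<'E'
from tip import *
print('before: right,left top corners'); a=[f((535,35),(262,67)),f((423,190),(45,132))]
print('after'); b=[f((540,42),(260,88)),f((427,192),(52,150))]
print('plate far/near edge before'); f((617,105),(295,187));f((760,205),(363,328)); 
print('after');f((617,108),(292,195));f((760,207),(358,303));
E
```

```text
before: right,left top corners
[ 0.5035 -0.0385  0.0883] 0.0012
[0.4442 0.016  0.0859] 0.0006
after
[ 0.5015 -0.0394  0.0792] 0.0004
[0.4447 0.0148 0.0756] 0.0001
plate far/near edge before
[ 0.4724 -0.0686  0.0708] 0.0005
[ 0.422  -0.1211  0.0816] 0.0004
after
[ 0.4715 -0.0682  0.067 ] 0.0001
[ 0.4198 -0.1197  0.0981] 0.0003
```

```bash
python3 - <<'E'
from h import *
im=cv2.imread('pics/w5.png')
cv2.imwrite('pics/dz.png',cv2.resize(im[0:130,0:200],None,fx=4,fy=4,interpolation=cv2.INTER_CUBIC))
E
```

```text
(no output)
```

View pics/dz.png

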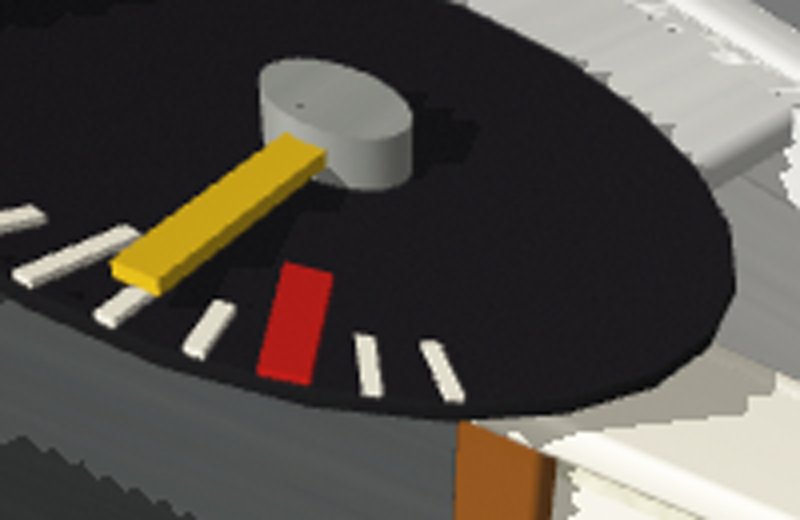

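```bash
cat > dial.py <<'E'
from chk import *
t=np.array([np.cos(y),np.sin(y),0]);fn=np.array([-np.sin(y),np.cos(y),0]);up=np.array([0,0,1.])
def pl(c,p,off):
    o,d=ray(c,*p);Q=np.array([.429,-.057,.06])+off*fn
    x=o+d*(((Q-o)@fn)/(d@fn))-Q;return np.array([x@t,x@up])
def ang(c,a,b,off):
    v=pl(c,b,off)-pl(c,a,off);return np.degrees(np.arctan2(v[1],v[0]))
E
python3 - <<'E'
from dial import *
s=robot.state()
c=cam('wrist')
Z=lambda p:((p[0]+.5)/4-.5,(p[1]+.5)/4-.5)
L={'0':((132,235),(22,278)),'10':((145,290),(105,320)),'20':((225,307),(197,353)),'30':((307,268),(285,380)),'40':((366,338),(374,392)),'50':((432,345),(455,397)),'ptr':((300,147),(135,277)),'ptrU':((285,137),(115,262)),'ptrL':((322,165),(160,290))}
for k,(a,b) in L.items(): print(k,[ang(c,Z(a),Z(b),o).round(1) for o in (.05,.065)],pl(c,Z(b),.06).round(4))
E
```

```text
0 [np.float64(91.3), np.float64(91.3)] [0.0089 0.0598]
10 [np.float64(79.8), np.float64(79.8)] [0.0146 0.0593]
20 [np.float64(68.1), np.float64(68.1)] [0.0201 0.0574]
30 [np.float64(58.9), np.float64(58.9)] [0.0253 0.0552]
40 [np.float64(49.4), np.float64(49.4)] [0.0297 0.0513]
50 [np.float64(40.0), np.float64(40.0)] [0.0335 0.047 ]
ptr [np.float64(78.5), np.float64(78.5)] [0.0124 0.0538]
ptrU [np.float64(79.3), np.float64(79.3)] [0.0106 0.0535]
ptrL [np.float64(79.5), np.float64(79.5)] [0.0142 0.0536]
```

>>> {"name": "move_arm", "arguments": {
  "series": [
    [1.79,-1.75,-4.33,0,0,0,20],
    [1.79,-1.75,-4.33,0,0,0,20],
    [1.79,-1.75,-4.33,0,0,0,20],
    [1.79,-1.75,-4.33,0,0,0,20],
    [1.79,-1.75,-4.33,0,0,0,20],
    [1.79,-1.75,-4.33,0,0,0,20],
    [1.79,-1.75,-4.33,0,0,0,20],
    [1.79,-1.75,-4.33,0,0,0,20]
  ]
}}

```text
time_s: 5.85
tool_pos: [0.4999, 0.0591, 0.1346]
ee_rot: [1.168, 2.352, -0.224]
ft_force: [-7.1, -11.8, 17.7]
width: 0.0352
```

```bash
python3 look.py 6
```

```text
t 5.85 pos [0.4999 0.0591 0.1346] j [ 0.411  0.078 -0.749  0.528 -0.491  1.279] F [ -7.1 -11.8  17.7] M [-2.97  0.53 -1.36] w 0.0352
tilt err 0.57 along n -0.0042 lat [ 0.0022 -0.0023  0.0018] yaw 171.51
M about axis 0.069
[[288. 285.]]
```

View pics/z6.png

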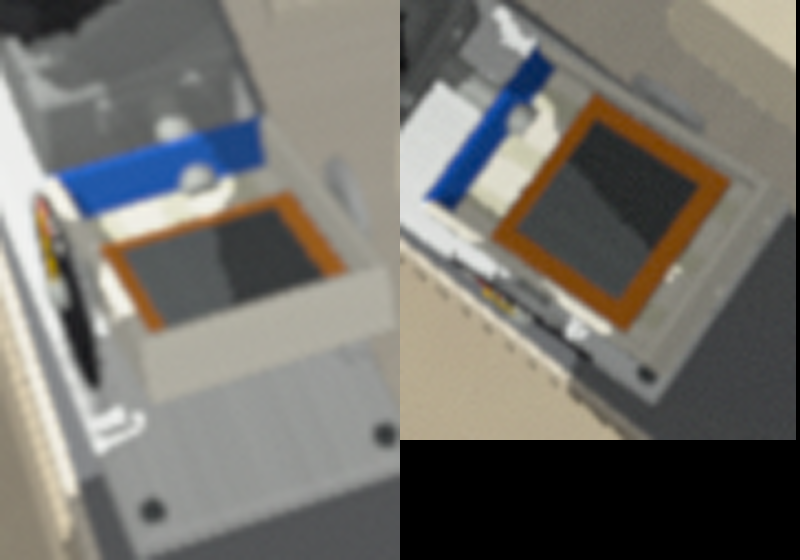

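View pics/w6.png

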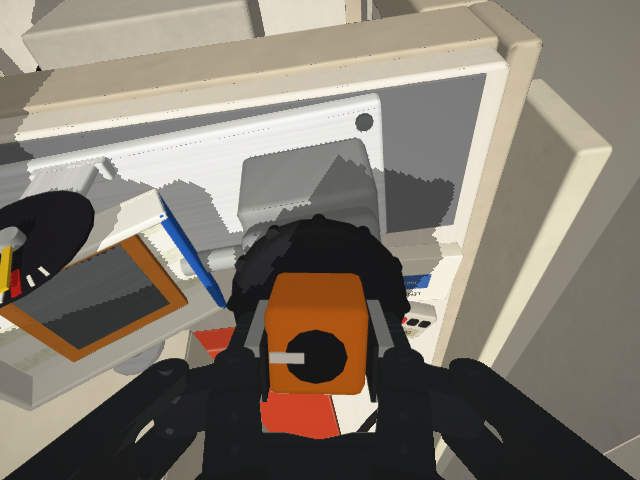

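>>> {"name": "move_arm", "arguments": {
  "series": [
    [1.79,-1.75,-4.33,-0.03,-0.04,0.05,20],
    [1.79,-1.75,-4.33,-0.03,-0.04,0.05,20],
    [1.79,-1.75,-4.33,-0.03,-0.04,0.05,20],
    [0,0,0,0,0,0,20]
  ]
}}

```text
time_s: 6.4
tool_pos: [0.499, 0.0585, 0.1348]
ee_rot: [1.459, 2.172, -0.131]
ft_force: [2.3, -12.4, 0.1]
width: 0.0355
```

```bash
python3 look.py 7; python3 - <<'E'
import cv2
im=cv2.imread('pics/w7.png')
cv2.imwrite('pics/dz7.png',cv2.resize(im[190:410,0:230],None,fx=2.7,fy=2.7,interpolation=cv2.INTER_CUBIC))
t=cv2.imread('pics/t7.png');s=cv2.imread('pics/s7.png')
E
```

```text
t 6.4 pos [0.499  0.0585 0.1348] j [ 0.41   0.075 -0.751  0.528 -0.489  1.538] F [  2.3 -12.4   0.1] M [-1.78 -0.34 -0.55] w 0.0355
tilt err 0.45 along n -0.0039 lat [ 0.0014 -0.0029  0.0018] yaw 156.57
M about axis 0.043
[[288. 285.]]
```

View pics/z7.png

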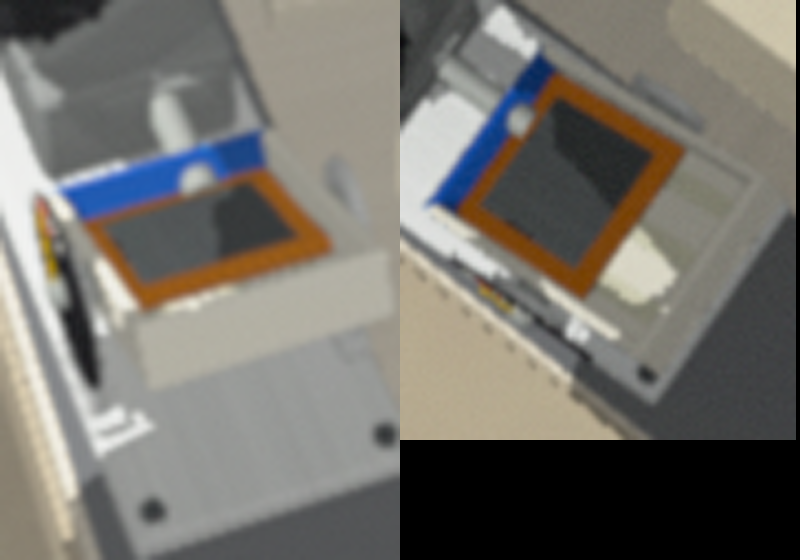

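View pics/dz7.png

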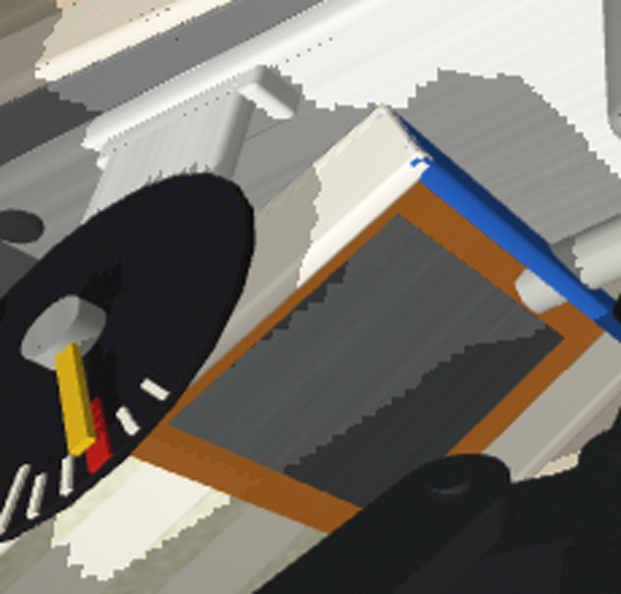

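```bash
python3 - <<'E'
from dial import *
rep();c=cam('wrist')
Z=lambda p:((p[0]+.5)/2.7-.5,(p[1]+.5)/2.7-.5+190)
L={'10':((42,477),(32,512)),'20':((68,460),(66,490)),'30':((100,402),(98,470)),'40':((120,410),(134,432)),'50':((145,381),(165,396)),'ptrL':((57,350),(71,453)),'ptrR':((80,350),(95,440)),'ptrC':((68,347),(82,448))}
for k,(a,b) in L.items(): print(k,ang(c,Z(a),Z(b),.06).round(1),pl(c,Z(b),.06).round(4))
E
python3 - <<'E'
import cv2
im=cv2.imread('pics/w7.png')
cv2.imwrite('pics/dz7b.png',cv2.resize(im[290:380,0:80],None,fx=6.6,fy=6.6,interpolation=cv2.INTER_CUBIC))
E
```

```text
t 6.55 pos [0.499  0.0586 0.1348] j [ 0.41   0.075 -0.751  0.528 -0.489  1.536] F [  2.1 -12.1   1.1] M [-1.76 -0.25 -0.6 ] w 0.0355
tilt err 0.46 along n -0.0039 lat [ 0.0015 -0.0029  0.0018] yaw 156.68
10 83.2 [0.0182 0.058 ]
20 71.1 [0.0236 0.0565]
30 70.5 [0.0287 0.0553]
40 50.4 [0.0334 0.051 ]
50 41.9 [0.0375 0.0466]
ptrL 62.2 [0.0219 0.0501]
ptrR 62.0 [0.0259 0.0495]
ptrC 62.5 [0.0238 0.05  ]
```

View pics/dz7b.png

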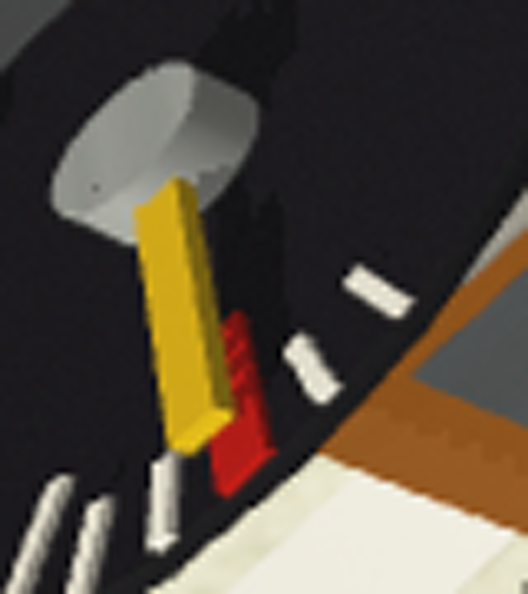

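>>> {"name": "move_arm", "arguments": {
  "series": [
    [0.97,-0.94,-2.34,0,0,0,20],
    [0,0,0,0,0,0,20],
    [0,0,0,0,0,0,20],
    [0,0,0,0,0,0,20],
    [0,0,0,0,0,0,20],
    [0,0,0,0,0,0,20],
    [0,0,0,0,0,0,20],
    [0,0,0,0,0,0,20]
  ]
}}

```text
time_s: 7.35
tool_pos: [0.4989, 0.0585, 0.1348]
ee_rot: [1.506, 2.137, -0.116]
ft_force: [2.2, -11.6, 0.6]
width: 0.0354
```

```bash
python3 look.py 8; python3 - <<'E'
import cv2
im=cv2.imread('pics/w8.png')
cv2.imwrite('pics/dz8b.png',cv2.resize(im[290:380,0:80],None,fx=6.6,fy=6.6,interpolation=cv2.INTER_CUBIC))
E
```

```text
t 7.35 pos [0.4989 0.0585 0.1348] j [ 0.41   0.075 -0.751  0.528 -0.489  1.583] F [  2.2 -11.6   0.6] M [-1.8  -0.18 -0.67] w 0.0354
tilt err 0.46 along n -0.0039 lat [ 0.0013 -0.0029  0.0017] yaw 153.98
M about axis -0.001
[[288. 285.]]
```

View pics/z8.png

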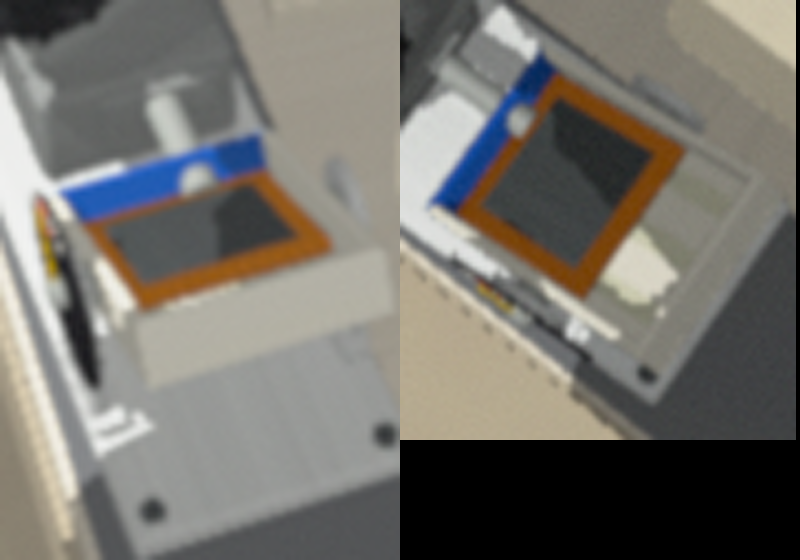

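View pics/dz8b.png

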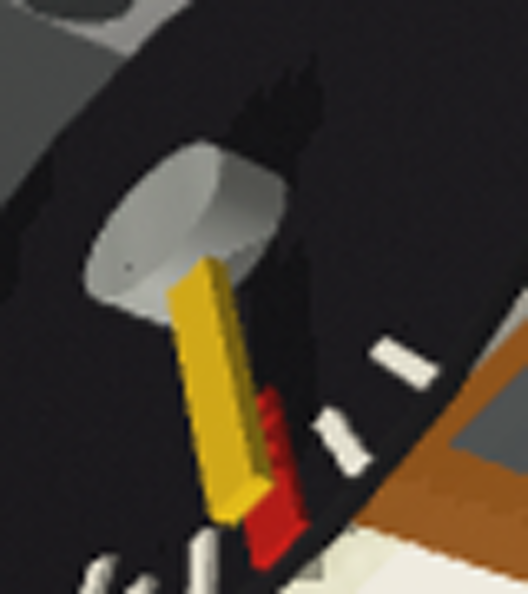

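>>> {"name": "move_arm", "arguments": {
  "series": [
    [0,0,0,0,0,0,20],
    [0,0,0,0,0,0,20],
    [0,0,0,0,0,0,20],
    [0,0,0,0,0,0,20],
    [0,0,0,0,0,0,20],
    [0,0,0,0,0,0,20],
    [0,0,0,0,0,0,20],
    [0,0,0,0,0,0,20]
  ]
}}

```text
time_s: 8.3
tool_pos: [0.4989, 0.0585, 0.1348]
ee_rot: [1.506, 2.137, -0.116]
ft_force: [2.1, -12.0, 0.9]
width: 0.0353
```

>>> {"name": "move_arm", "arguments": {
  "series": [
    [0,0,0,0,0,0,20],
    [0,0,0,0,0,0,20],
    [0,0,0,0,0,0,20],
    [-1.79,1.75,4.33,0,0,0,20],
    [-1.79,1.75,4.33,0,0,0,20],
    [-1.79,1.75,4.33,0,0,0,20],
    [-1.79,1.75,4.33,0,0,0,20],
    [-1.79,1.75,4.33,0,0,0,20]
  ]
}}

```text
time_s: 9.1
tool_pos: [0.5, 0.0592, 0.1351]
ee_rot: [1.012, 2.434, -0.265]
ft_force: [7.6, -10.7, -2.6]
width: 0.0351
```

>>> {"name": "move_arm", "arguments": {
  "series": [
    [-1.79,1.75,4.33,0.02,0.02,0,20],
    [-1.79,1.75,4.33,0.02,0.02,0,20],
    [-1.79,1.75,4.33,0.02,0.02,0,20],
    [-1.79,1.75,4.33,0.02,0.02,0,20],
    [-1.79,1.75,4.33,0.02,0.02,0,20],
    [-1.79,1.75,4.33,0,0,0,20],
    [-1.79,1.75,4.33,0,0,0,20],
    [-1.79,1.75,4.33,0,0,0,20]
  ]
}}

```text
time_s: 9.9
tool_pos: [0.501, 0.061, 0.1348]
ee_rot: [0.121, 2.704, -0.486]
ft_force: [8.1, -8.5, -5.1]
width: 0.0352
```

>>> {"name": "move_arm", "arguments": {
  "series": [
    [-1.79,1.75,4.33,0,0,0,20],
    [-1.79,1.75,4.33,0,0,0,20],
    [-1.79,1.75,4.33,0,0,0,20],
    [-1.79,1.75,4.33,0,0,0,20],
    [-1.79,1.75,4.33,0,0,0,20],
    [-1.79,1.75,4.33,0,0,0,20],
    [-1.79,1.75,4.33,0,0,0,20],
    [-1.79,1.75,4.33,0,0,0,20]
  ]
}}

```text
time_s: 10.7
tool_pos: [0.5008, 0.0626, 0.134]
ee_rot: [-0.846, 2.689, -0.663]
ft_force: [7.6, -1.7, -8.9]
width: 0.0353
```

```bash
python3 look.py 9
```

```text
t 10.7 pos [0.5008 0.0626 0.134 ] j [ 0.411  0.081 -0.743  0.533 -0.48  -0.251] F [ 7.6 -1.7 -8.9] M [ 0.58 -0.5   0.32] w 0.0353
tilt err 0.07 along n -0.0038 lat [0.0032 0.0012 0.0009] yaw -100.8
M about axis -0.103
[[288. 285.]]
```

View pics/z9.png

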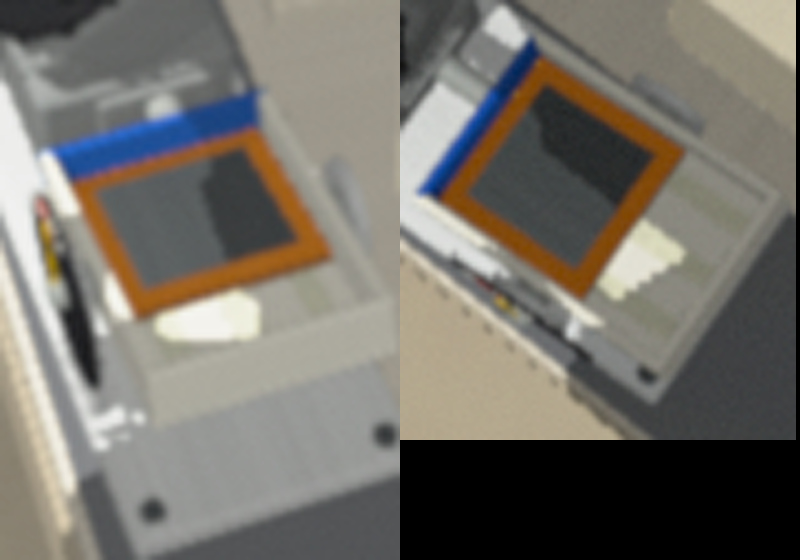

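View pics/w9.png

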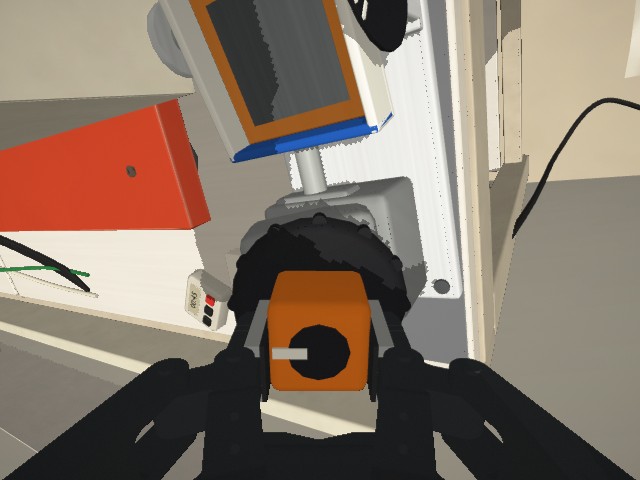

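>>> {"name": "move_arm", "arguments": {
  "series": [
    [-1.43,1.4,3.46,0,0,0,20],
    [-1.43,1.4,3.46,0,0,0,20],
    [-1.43,1.4,3.46,0,0,0,20],
    [-1.43,1.4,3.46,0,0,0,20],
    [-1.43,1.4,3.46,0,0,0,20],
    [-1.07,1.05,2.6,0,0,0,20],
    [-1.07,1.05,2.6,0,0,0,20],
    [-0.72,0.7,1.73,0,0,0,20]
  ]
}}

```text
time_s: 11.65
tool_pos: [0.4999, 0.0634, 0.1332]
ee_rot: [-1.522, 2.491, -0.753]
ft_force: [3.4, 0.9, -7.2]
width: 0.0354
```

```bash
python3 look.py 10
```

```text
t 11.65 pos [0.4999 0.0634 0.1332] j [ 0.412  0.082 -0.742  0.535 -0.479 -0.736] F [ 3.4  0.9 -7.2] M [ 1.16 -0.03  0.42] w 0.0354
tilt err 0.21 along n -0.0038 lat [0.0023 0.002  0.0002] yaw -72.84
M about axis -0.066
[[288. 285.]]
```

View pics/z10.png

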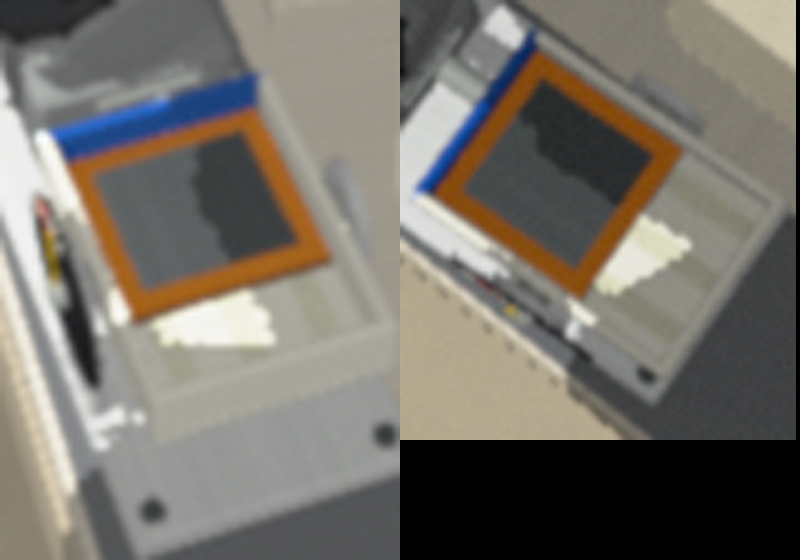

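View pics/w10.png

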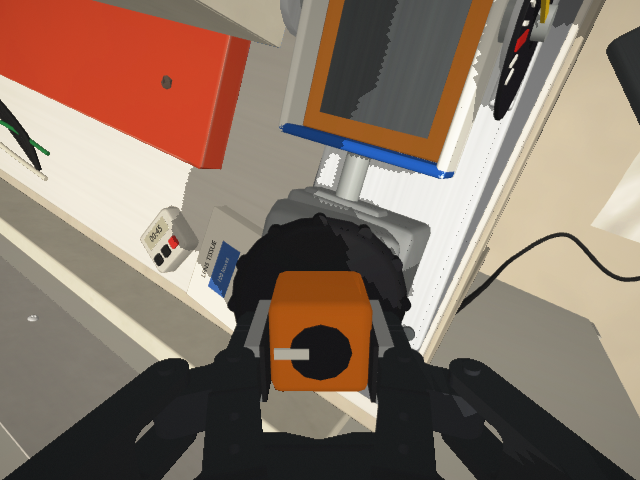

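>>> {"name": "move_arm", "arguments": {
  "series": [
    [-0.72,0.7,1.73,0,0,0,20],
    [-0.72,0.7,1.73,0,0,0,20],
    [-0.72,0.7,1.73,0,0,0,20],
    [0,0,0,0,0,0,20]
  ]
}}

```text
time_s: 12.2
tool_pos: [0.4997, 0.0635, 0.1331]
ee_rot: [-1.662, 2.429, -0.768]
ft_force: [3.7, 4.5, -9.5]
width: 0.0358
```

```bash
python3 look.py 11
```

```text
t 12.2 pos [0.4997 0.0635 0.1331] j [ 0.413  0.083 -0.742  0.536 -0.479 -0.839] F [ 3.7  4.5 -9.5] M [1.85 0.23 0.62] w 0.0358
tilt err 0.22 along n -0.0039 lat [0.0021 0.002  0.0001] yaw -66.93
M about axis -0.047
[[288. 285.]]
```

View pics/z11.png

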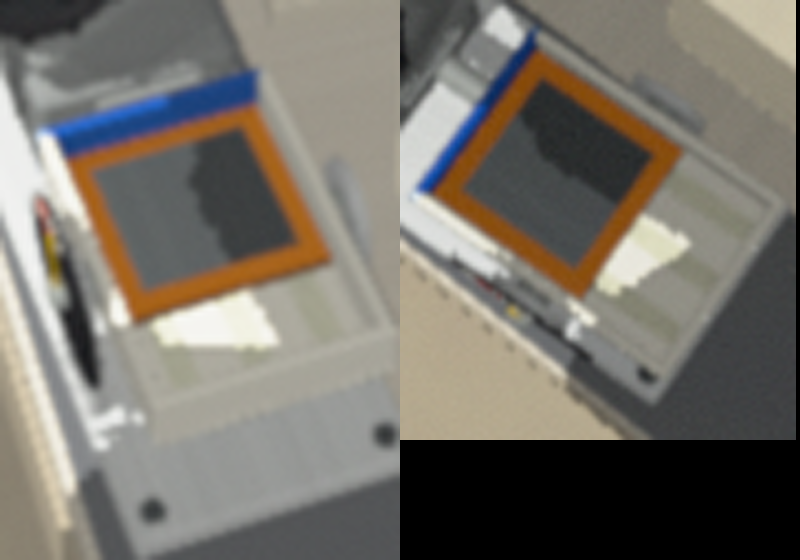

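```bash
python3 - <<'E'
import cv2,numpy as np
for k in (4,5,10,11):
    a=cv2.imread(f'pics/s{k}.png').astype(float)
    r=[]
    for u in range(268,304,3):
        col=a[235:275,u]; b=col[:,0]-col[:,2]   # blue minus red
        i=np.argmax(b>45); 
        r.append(235+i-(b[i]-45)/(b[i]-b[i-1]))
    r2=[]
    for u in range(292,326,3): # rear wall outer bottom edge: gradient of low end top/rear
        pass
    print(k,np.round(r,2),np.mean(r).round(2))
E
```

```text
4 [253.16 252.17 251.38 250.63 249.74 249.   248.14 248.   247.11 246.14
 245.17 244.31] 248.74
5 [256.85 256.07 255.24 254.34 253.48 252.55 252.14 251.16 250.63 249.89
 249.02 248.19] 252.46
10 [254.17 253.29 252.44 251.61 250.78 249.89 249.14 248.97 247.95 247.21
 246.2  245.39] 249.75
11 [253.41 252.5  251.78 251.04 250.17 249.32 248.43 248.29 247.39 246.51
 245.51 244.57] 249.08
```

>>> {"name": "move_arm", "arguments": {
  "series": [
    [-0.57,0.56,1.39,0,0,0,20],
    [-0.57,0.56,1.39,0,0,0,20],
    [0,0,0,0,0,0,20]
  ]
}}

```text
time_s: 12.65
tool_pos: [0.4996, 0.0635, 0.133]
ee_rot: [-1.736, 2.392, -0.775]
ft_force: [2.3, 4.6, -7.4]
width: 0.0354
```

```bash
python3 look.py 12; cat > bl.py <<'E'
import cv2,numpy as np,sys
for k in sys.argv[1:]:
    a=cv2.imread(f'pics/s{k}.png').astype(float)
    r=[]
    for u in range(268,304,3):
        col=a[235:275,u]; b=col[:,0]-col[:,2]
        i=np.argmax(b>45); 
        r.append(235+i-(b[i]-45)/(b[i]-b[i-1]))
    print(k,np.round(r,2),np.mean(r).round(2))
E
python3 bl.py 4 12
```

```text
t 12.65 pos [0.4996 0.0635 0.133 ] j [ 0.413  0.083 -0.742  0.536 -0.479 -0.894] F [ 2.3  4.6 -7.4] M [1.9  0.27 0.56] w 0.0354
tilt err 0.23 along n -0.0039 lat [ 0.002   0.0021 -0.    ] yaw -63.74
M about axis -0.103
[[288. 285.]]
4 [253.16 252.17 251.38 250.63 249.74 249.   248.14 248.   247.11 246.14
 245.17 244.31] 248.74
12 [253.16 252.19 251.46 250.64 249.81 249.07 248.14 248.04 247.11 246.14
 245.2  244.27] 248.77
```

>>> {"name": "move_arm", "arguments": {
  "series": [
    [0,0,0,0,0,0,75],
    [0,0,0,0,0,0,75],
    [0,0,0,0,0,0,75],
    [0,0,0,0,0,0,75],
    [0,0,0,-0.54,0.52,1.3,75],
    [0,0,0,-0.9,0.87,2.16,75],
    [0,0,0,-0.9,0.87,2.16,75],
    [0,0,0,-0.9,0.87,2.16,75]
  ]
}}

```text
time_s: 13.6
tool_pos: [0.4669, 0.0937, 0.2122]
ee_rot: [-1.736, 2.393, -0.78]
ft_force: [1.1, -0.4, -0.6]
width: 0.064
```

```bash
python3 look.py 13; python3 bl.py 4 12 13
```

```text
t 13.6 pos [0.4669 0.0937 0.2122] j [ 0.515 -0.026 -0.644  0.796 -0.501 -0.781] F [ 1.1 -0.4 -0.6] M [0.35 0.33 0.05] w 0.064
tilt err 0.18 along n 0.0869 lat [0.0018 0.0006 0.0005] yaw -63.73
M about axis 0.038
[[288. 285.]]
4 [253.16 252.17 251.38 250.63 249.74 249.   248.14 248.   247.11 246.14
 245.17 244.31] 248.74
12 [253.16 252.19 251.46 250.64 249.81 249.07 248.14 248.04 247.11 246.14
 245.2  244.27] 248.77
13 [253.17 252.19 251.46 250.65 249.83 249.07 248.43 248.04 247.13 246.14
 245.23 244.3 ] 248.8
```

View pics/z13.png

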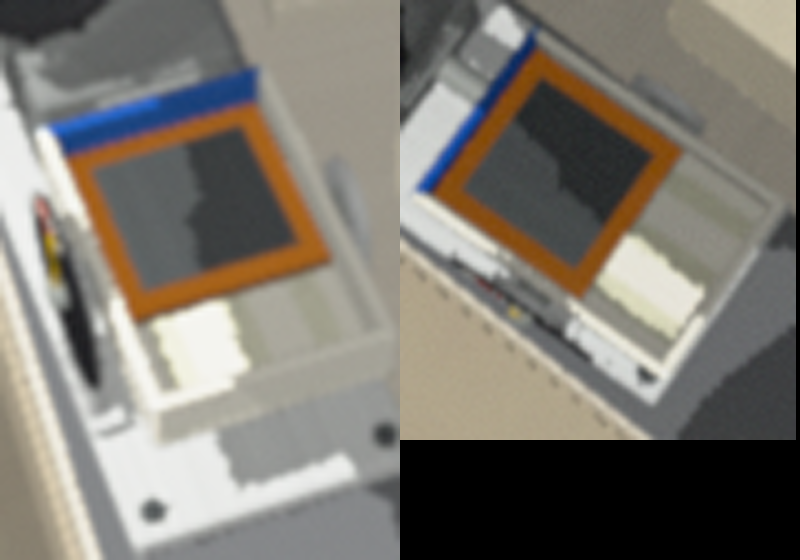

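View pics/w13.png

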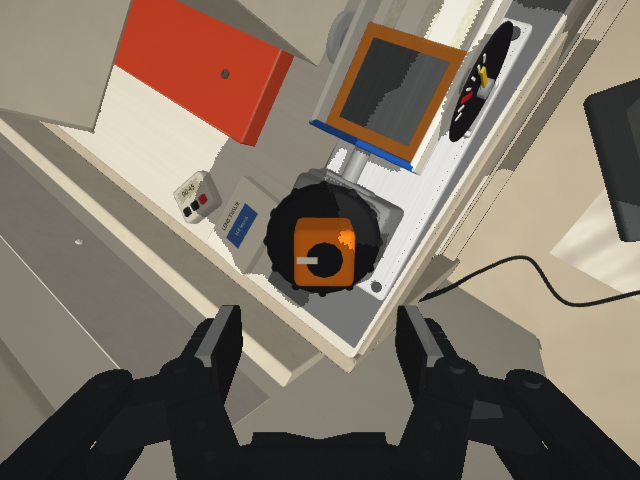

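View pics/t13.png

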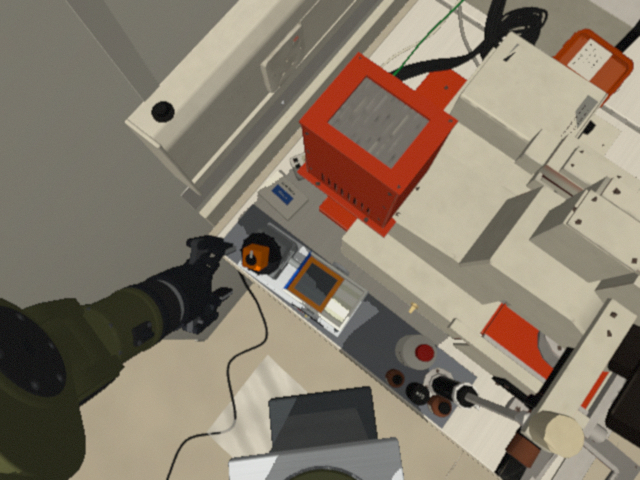

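```bash
python3 - <<'E'
from tip import *
t=np.array([np.cos(y),np.sin(y),0])
w=[f((535,33),(260,68)),f((423,192),(45,132))]
p=[f((540,53),(254,103)),f((437,190),(68,157))]
r=[f((683,153),(330,257)),f((580,297),(137,318))]
print('wall outer/top y',np.mean(w,0)@t,'plate front',np.mean(p,0)@t,'rear',np.mean(r,0)@t)
print(robot.state()['time_s']); rep()
E
```

```text
[ 0.5042 -0.038   0.0869] 0.0005
[0.4434 0.0158 0.0868] 0.0004
[ 0.4978 -0.0389  0.0743] 0.0005
[0.4458 0.0101 0.0728] 0.0008
[ 0.4489 -0.0939  0.0724] 0.0009
[ 0.3955 -0.0449  0.0714] 0.0019
wall outer/top y 0.3229903308075926 plate front 0.3191866911835402 rear 0.24524173261169185
13.75
t 13.75 pos [0.4682 0.0946 0.2127] j [ 0.515 -0.026 -0.644  0.793 -0.5   -0.782] F [-0.2 -0.1 -0.2] M [0.32 0.4  0.04] w 0.0642
tilt err 0.05 along n 0.0872 lat [0.0032 0.0014 0.0008] yaw -63.74
```

Plate front edge lies within about 4 mm of the wall's outer top edge, which is the wall thickness, so it is home. The tray is level and the hand is clear.

```bash
python3 -c "
from bench import robot
print(robot.close_job())"
```

```text
the job is handed in; nothing more can be done
None
```

I turned the handwheel clockwise through about 48° of slack and tipped the tray to 30°. I held it there about 2 s, turned back until the tray was level, let go, drew the hand back about 9 cm and handed the job in at about 13.8 s.

- **Tip:** the pointer lay parallel to the red mark. The wheel travel gave 30.0°, and the tray never came near 40°.
- **Plate:** it did not move between pictures taken about 0.8 s apart near 30°. After levelling, its front edge was about 4 mm inside the top edge of the blue wall. I took that as the wall's thickness, so home, but I did not see the contact directly.
- **Level:** after release, the blue wall's edge in the side view was within 0.06 px of its starting position, or about 0.2°.
- **Bystanders:** the bottle, tissue pack and timer look unmoved in the last pictures. I did not measure them.
- **Forces:** the highest wrist force I read was about 22 N. It was near zero after release.
- **Disagreement:** an early tip estimate from triangulated tray points scattered between about 9° and 16°. I used the dial reading of 10.8° instead, and the wheel travel agreed with it.

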